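Clamp a coated disc on the infrared spectrometer

ROBOT

A 6-joint arm with a two-finger parallel gripper is mounted at the origin on the work surface. World frame = base frame: x ahead of the robot, y to its left, z up, the work surface at z = 0. Lengths are in mm, angles in rad, forces in N, time in s.
With the tool pointing down it reaches from about 350 to 875 mm from the base axis. Payload 4.2 kg.
Tool frame: the origin (TCP) lies at the very end of the fingers, on their centre line; the grasp point (between the pads) lies arm.hold_point_z behind it (arm.hold_point_z is the distance from the TCP to the grasp point, in mm); y points along the fingers, x is the direction in which the jaws open and shut, and the axes are right-handed (so a half turn about y gives the same grasp; the last joint's range is limited). The gripper opens to 85 mm and grips with 20 to 120 N. Pads are 22 mm wide; open, the fingers measure 114 mm over their backs; the gripper's body (76 mm by 85 mm) begins 54 mm behind the grasp point. The pads swing forward as they close: fully open they stand 13 mm farther back than shut.
Start: joints at [1.51, 0.385, 0.008, 0, -1.194, -0.259], TCP at [196.453, 593.3, 231.312] pointing down, gripper open.
Joint ranges: [-3.14, 3.14], [-1.21, 2.06], [-1.07, 1.41], [-3.16, 2.05], [-2.99, -0.16], [-3.1, 3.1]. Speed limits (rad/s): [2.79, 2.79, 3.14, 3.14, 3.14, 3.14].

INTERFACE

Orientations are given as a unit quaternion [x, y, z, w].
In Python, from bench import arm gives the robot as it stands.
- The arm moves only by the shell command python3 -m creep 'ROWS'. ROWS is JSON, a list of rows, each a list of 3 entries, a list of its own where there are three numbers: the shift along the world's x, y, z in mm, then the turn, a rotation vector about the world's x, y, z in rad, then the gripper command: -1 is shut, 1 is fully open, values between are in proportion. In form: [[[dx, dy, dz], [wx, wy, wz], jaw], ...]. A call has 1 to 12 rows; each row is the pose to reach, as a shift and turn from the pose commanded when the call began; what a row does not reach only later rows make up. A row lasts 1/12 s, in which the tool goes at most 41.7 mm and 7.16 degrees, less where a joint would pass 70% of its speed; a pose out of reach is approached as far as the arm can. A call with a gripper value outside its range is refused whole. The fingers move at their own pace and stop on an object; the grip force is fixed at half the most. Time passes only in rows, so rows that repeat a pose let the fingers close. It gives the time, the measured TCP pose, the force and the opening at its end, in the units of the state.
- arm.read_state(): the state, without advancing time (a new reading comes with each control period).
- arm.get_image(name): name is "side" or "top"; returns (picture, depth): 480x640x3 uint8, red, green, blue; 480x640 float32, mm along the optical axis (not along the pixel's ray), 0 where there is no reading.
- arm.camera_params(name): a dict with "camera_matrix" (3x3 intrinsics, pixels), "extrinsics" (4x4, takes a point from world to camera coordinates). Camera axes: x right, y down, z forward; pixel columns grow to the right and rows downward; lengths in mm; the calibration is good to about 2 mm. A picture is of the moment at which its call begins. camera_params takes no time and is no camera call.
- arm.job_done(): hands the job in, once; it reports no verdict.
The state is a dict: "clock": time; "joints": joint angles; "joint_vel": joint speeds; "joint_efforts": joint torques, N m; "position": TCP position; "ee_rot": TCP orientation; "contact_force": force on the tool from outside, world axes, zero at the start; "wrist_torque": the same for the moment, N m; "gripper_width": finger opening in mm.
Only numpy, scipy, OpenCV 4.12 (cv2) and the standard library are available. Lean on these libraries where they do the work, as an engineer would, in place of code of your own. Each camera call takes 0.05 s, during which the arm holds its last target.

TASK

Measure the blue-coated disc: take it from the tray and lay it down gently, flat and centred on the crystal of the spectrometer, then swing the clamp bridge back over it against its stop. Screw the clamp knob down (clockwise seen from above), letting your grip travel down with it so that the push-fit knob is not dragged off its seat, until you feel the tip meet the disc; turn on a twelfth of a turn (30 degrees) beyond first contact, never as much as 60 degrees since the crystal would chip, and let go. Leave the other samples and the glassware where they are.

Things in the scene. Friction and masses are not known exactly. Their poses are not given: they have to be found in the camera images.
- disc_blue: the sample: round steel disc, 30 mm diameter, 12 mm thick, 66 g, coated blue; lies flat in the tray (tray floor 3 mm thick, rim 8 mm high). Origin at the centre of its underside, z up.
- disc_white: a like disc coated white, in the same tray; leave alone. Origin at the centre of its underside.
- disc_red: a like disc coated red, in the same tray; leave alone. Discs are 64 mm apart in one row, in any order. Origin at the centre of its underside.
- tray: fixed steel tray, 210 mm along its x (the row of discs), 120 mm along its y. Origin at the centre of its underside.
- crystal (a point): centre of the small amber crystal in the flat steel sample plate (100 x 110 mm) on top of the white spectrometer (320 x 230 mm, 100 mm high to the plate); the point lies on the plate's surface, where the disc's underside goes. The frame's -x is the front of the spectrometer.
- bridge: aluminium clamp bridge, a level bar 22 mm wide from the post to a 36 mm round boss; top 71 mm above the plate (78 mm at the post, radius 18 mm), underside 48 mm. Origin on the post axis; its -x points along the bar to the screw axis, 85 mm out. Closed: its x axis is along the crystal frame's x and the screw is right over the crystal.
- post (a point): on the bridge's vertical swing axis, 85 mm behind the crystal (its +x side), 80 mm above the plate; post 20 mm diameter. The bridge starts 1.1 to 1.6 rad open, towards the spectrometer's -y side, and swings clockwise (from above) to a firm stop when closed. 0.3 N m of friction (4 N at the knob); it stays where left. Turning the knob clockwise presses it onto the stop.
- knob_top (a point): centre of the top face of the clamp knob: black ribbed cylinder, 44 mm diameter, 32 mm tall, upright on a 12 mm stem at the outer end of the bridge, to be held by its sides; also the handle for swinging the bridge. Its top starts 119 to 121 mm above the plate. Clockwise from above screws it down: quick thread, 18 mm per turn (2.86 mm per rad), 17 mm in all, knob and stem together.
- knob: the same knob, origin at the centre of its underside. The screw turns against a steady 0.23 N m and stays where left. A sprung tip of unknown length hangs below: 1.5 to 11 mm (0.5 to 3.9 rad) of travel until it meets a disc on the crystal. It then presses 15 N, growing 72 N per rad; the torque grows by 0.04 N m at once, then 0.2 per rad: 52 N and 0.15 N m at a twelfth of a turn.
- seat (a point): point on the screw stem where the knob's underside sits (moves and turns with the screw). The knob is only pushed onto the stem over a rubber core: dragged up or down it gives 1 mm per 6 N, and beyond 2 mm (12 N) it is off its seat. Twisted, the core yields 0.25 rad per N m and springs back when let go.
- bottle: clear laboratory bottle with blue screw cap, 80 mm diameter, 148 mm tall; bystander. Origin under its centre.
- beaker: glass beaker, 66 mm diameter, 85 mm tall; bystander. Origin under its centre.
- tweezers: dark steel tweezers, 135 mm long, lying on the table; bystander. Origin at their middle.
- vial0: amber sample vial with black cap, 27 mm diameter, 57 mm tall; bystander. Origin under its centre.
- vial1: a second such vial; bystander. Origin under its centre.

How it is judged:
By the outcome, as a careful person would: the job done as asked, in the order asked, and still so for the second after the job is handed in, with the robot touching nothing.
It also fails if it takes over 72 s, if anything falls off the work surface, if the arm or the gripper's body presses on something with over 40 N, if the wrist force passes 120 N, or if a joint passes its speed limit or range.

## Working session

There is one attempt and no reset: what is moved stays moved. The work goes in short steps, Python scripts to look and compute and a shell command to move; the robot and the scene stay as the last step left them, time stands still between calls to the robot, and variables do not carry over. Pictures are saved under pics/ and viewed, and the job is handed in when it is done.

```bash
mkdir -p pics; ls; python3 - <<'E'
from bench import arm
import cv2,numpy as np
print(arm.hold_point_z, arm.read_state())
for n in ("side","top"):
    p,d=arm.get_image(n); cv2.imwrite(f"pics/{n}0.png",p[:,:,::-1]); np.save(f"pics/{n}0d.npy",d); np.save(f"pics/{n}0p.npy",p)
    print(arm.camera_params(n))
E
```

```text
pics
18.700000000000003 {'clock': 0.0, 'joints': array([ 1.50959889e+00,  3.85566536e-01,  6.62108285e-03, -5.27836229e-04,
       -1.19400256e+00, -2.58569601e-01]), 'joint_vel': array([-0.00040991, -0.00132802, -0.00072744, -0.00047388, -0.00104491,
       -0.00026393]), 'joint_efforts': array([-1.08749988e-03, -3.92288303e+01,  1.88398898e+01,  4.18604761e+00,
       -4.69316772e-03, -5.01479050e-06]), 'position': array([196.2739984 , 592.75936402, 230.20942924]), 'ee_rot': array([ 0.41458168, -0.57278615,  0.57374282, -0.4133488 ]), 'contact_force': array([ 0.24192408, -0.2994005 , -0.43758804]), 'wrist_torque': array([-0.02699767, -0.01894325, -0.02427097]), 'gripper_width': 85.38720357825413}
{'camera_matrix': array([[481.35650178,   0.        , 310.38823287],
       [  0.        , 481.35650178, 237.00700438],
       [  0.        ,   0.        ,   1.        ]]), 'extrinsics': array([[-9.05997100e-01, -4.22908639e-01, -1.78195981e-02,
         4.87478481e+02],
       [-3.09957443e-01,  6.91514666e-01, -6.52482835e-01,
         3.14585137e+02],
       [ 2.88263142e-01, -5.85624240e-01, -7.57593962e-01,
         9.28168172e+02],
       [ 0.00000000e+00,  0.00000000e+00,  0.00000000e+00,
         1.00000000e+00]])}
{'camera_matrix': array([[460.18831599,   0.        , 311.23906305],
       [  0.        , 460.18831599, 235.62585425],
       [  0.        ,   0.        ,   1.        ]]), 'extrinsics': array([[ 4.92684212e-03, -9.99974335e-01, -5.20157020e-03,
        -3.27973891e+01],
       [-9.99755214e-01, -4.81343182e-03, -2.15949812e-02,
         5.38930860e+02],
       [ 2.15693895e-02,  5.30669199e-03, -9.99753270e-01,
         1.09109919e+03],
       [ 0.00000000e+00,  0.00000000e+00,  0.00000000e+00,
         1.00000000e+00]])}
```

View pics/top0.png

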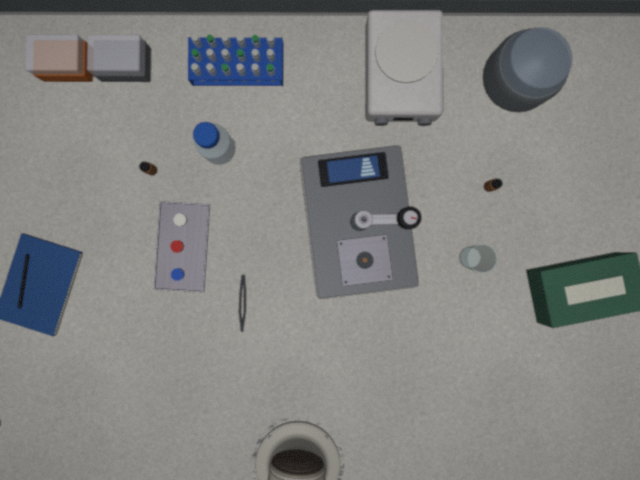

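View pics/side0.png

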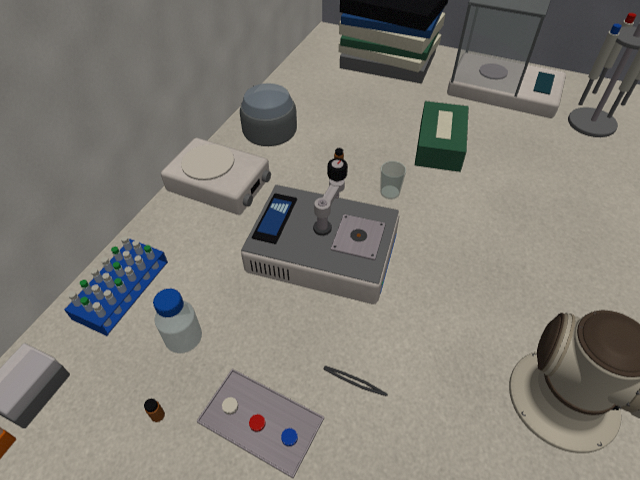

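The top view shows blue disc at (177,274), red (177,246), white (179,219), crystal (365,260), post (363,219) and knob (409,217). The side view agrees: blue (289,437), crystal (359,236), knob (338,168).

```bash
cat > h.py <<'E'
from bench import arm
import cv2,numpy as np
def ray(n,u,v,z):
    c=arm.camera_params(n);K=c['camera_matrix'];E=c['extrinsics'];R=E[:3,:3];t=E[:3,3]
    o=-R.T@t; d=R.T@np.linalg.inv(K)@np.array([u,v,1.]); return o+d*(z-o[2])/d[2]
def pt(n,u,v,dep):
    c=arm.camera_params(n);K=c['camera_matrix'];E=c['extrinsics'];R=E[:3,:3];t=E[:3,3]
    return R.T@(np.linalg.inv(K)@np.array([u,v,1.])*dep-t)
def proj(n,P):
    c=arm.camera_params(n);q=c['extrinsics'][:3,:3]@np.array(P)+c['extrinsics'][:3,3];q=c['camera_matrix']@q;return q[:2]/q[2]
def cloud(n,d):
    c=arm.camera_params(n);K=c['camera_matrix'];E=c['extrinsics']
    v,u=np.mgrid[:480,:640]; q=np.stack([(u-K[0,2])/K[0,0]*d,(v-K[1,2])/K[1,1]*d,d],-1)
    return (q-E[:3,3])@E[:3,:3]
E
python3 - <<'E'
from h import *
for n,roi in (("top",dict(s=(150,300,140,220),m=(225,295,330,400))),("side",dict(s=(380,470,200,330),m=(205,265,325,392)))):
    p=np.load(f"pics/{n}0p.npy");d=np.load(f"pics/{n}0d.npy");C=cloud(n,d)
    h=cv2.cvtColor(p,cv2.COLOR_RGB2HSV)
    a,b,c,e=roi['s'];M=np.zeros((480,640),bool);M[a:b,c:e]=1
    for nm,m in (("blue",(abs(h[...,0].astype(int)-112)<12)&(h[...,1]>150)),("red",((h[...,0]<8)|(h[...,0]>172))&(h[...,1]>120)),("white",(p.min(2)>185))):
        m=m&M; v,u=np.nonzero(m); 
        if len(u)==0: print(n,nm,'none');continue
        print(n,nm,len(u),u.mean(),v.mean(),"z",np.median(C[m][:,2]),ray(n,u.mean(),v.mean(),15)[:2])
    a,b,c,e=roi['m']
    im=cv2.resize(p[a-60:b+20,c-40:e+60],None,fx=4,fy=4,interpolation=cv2.INTER_CUBIC);cv2.imwrite(f"pics/{n}_z.png",im[:,:,::-1])
    print(n,im.shape)
C=cloud("top",np.load("pics/top0d.npy"))
for u,v in ((365,260),(350,245),(363,219),(409,217),(386,219),(310,200),(177,274),(195,260),(242,250)): print(u,v,C[v,u].round(1))
E
```

```text
top blue 90 176.87777777777777 273.85555555555555 z 15.510555370827559 [447.01232176 286.78376244]
top red 106 176.4245283018868 245.93396226415095 z 15.565584477456408 [512.95676062 288.5990954 ]
top white none
top (600, 680, 3)
side blue 208 288.8269230769231 436.5673076923077 z 14.93320585106261 [447.53660832 286.30068061]
side red 217 256.64516129032256 422.3225806451613 z 15.231013065710576 [513.61169736 288.29242217]
side white none
side (560, 668, 3)
365 260 [ 484.6 -147.8  100. ]
350 245 [ 517.1 -115.3   97.7]
363 219 [ 569.1 -134.6  180.8]
409 217 [ 571.  -218.4  220.8]
386 219 [ 569.9 -182.1  171.4]
310 200 [615.1 -27.6  96.6]
177 274 [446.8 286.1  16.2]
195 260 [479.6 247.1   4.1]
242 250 [504.  135.3   2.1]
```

```bash
python3 - <<'E'
from h import *
# side depth/top depth knob and bridge clusters by height
for n in("top","side"):
    p=np.load(f"pics/{n}0p.npy");C=cloud(n,np.load(f"pics/{n}0d.npy"))
    v,u=np.mgrid[:480,:640]
    box=(C[...,0]>480)&(C[...,0]<680)&(C[...,1]>-330)&(C[...,1]<-60)
    for lo,hi in ((90,112),(165,176),(177,184),(212,226)):
        m=box&(C[...,2]>lo)&(C[...,2]<hi)
        if m.sum(): print(n,lo,hi,m.sum(),C[m].mean(0).round(1),C[m].min(0).round(1),C[m].max(0).round(1))
E
```

```text
top 90 112 6957 [ 577.7 -148.7   96.5] [ 480.  -258.2   90. ] [680.  -60.  109.7]
top 165 176 289 [ 569.8 -175.3  170.3] [ 553.3 -204.5  165.3] [ 585.6 -119.2  176. ]
top 177 184 205 [ 569.  -136.   179.5] [ 553.1 -153.   177. ] [ 585.4 -118.8  183.9]
top 212 226 426 [ 570.9 -219.9  220.5] [ 550.  -242.5  212.2] [ 592.4 -198.4  225.7]
side 90 112 4705 [ 574.3 -142.5   96.3] [ 480.  -259.7   90.1] [680.  -60.  111.9]
side 165 176 306 [ 568.6 -178.1  170.6] [ 552.9 -228.8  165. ] [ 589.1 -117.1  175.9]
side 177 184 127 [ 570.2 -135.2  179. ] [ 552.7 -152.2  177.1] [ 586.8 -118.6  183.6]
side 212 226 250 [ 570.6 -217.2  219.6] [ 549.7 -242.1  212.1] [ 592.8 -195.6  223.9]
```

View pics/top_z.png

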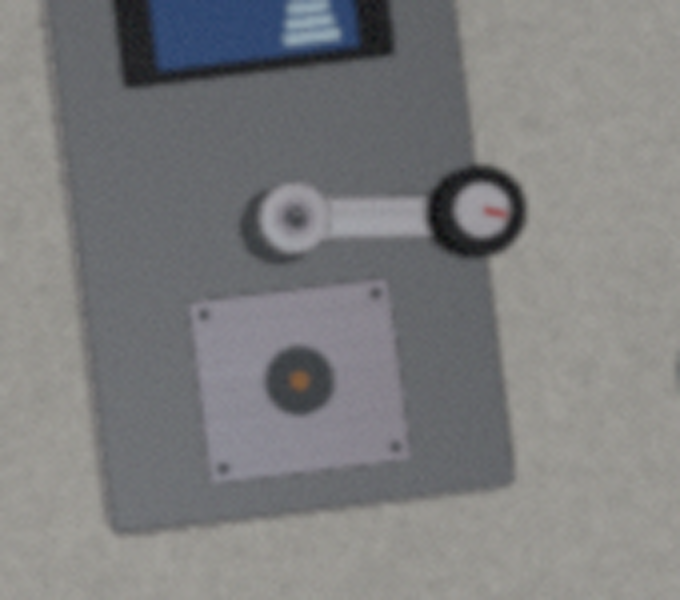

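View pics/side_z.png

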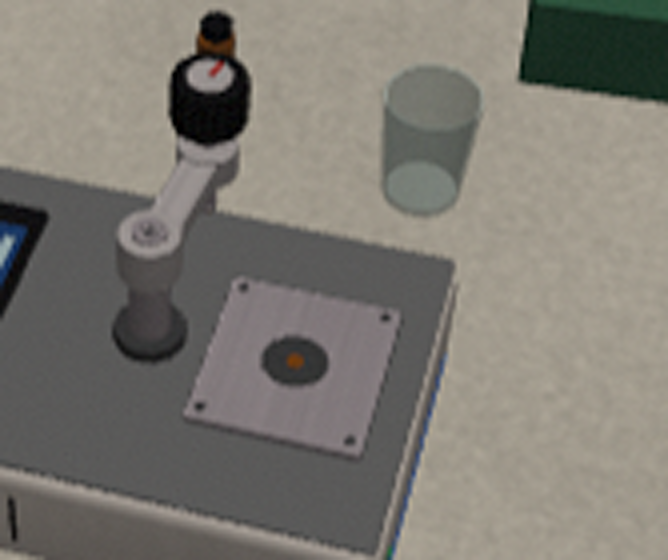

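```bash
python3 - <<'E'
from h import *
for n,seed,amb in (("top",(350,245),(365,260)),("side",(349,245),(359,236))):
    p=np.load(f"pics/{n}0p.npy");C=cloud(n,np.load(f"pics/{n}0d.npy"))
    # spectrometer body top from height
    m=((C[...,2]>88)&(C[...,2]<110)&(C[...,0]>380)&(C[...,0]<760)&(C[...,1]>-280)&(C[...,1]<20)).astype(np.uint8)
    m=cv2.morphologyEx(m,cv2.MORPH_CLOSE,np.ones((25,25)))
    cs,_=cv2.findContours(m,cv2.RETR_EXTERNAL,cv2.CHAIN_APPROX_NONE);c=max(cs,key=cv2.contourArea)
    w=np.array([ray(n,*q,97)[:2] for q in c[:,0]],np.float32);print(n,"spec",cv2.minAreaRect(w))
    # plate by floodfill
    g=cv2.cvtColor(p,cv2.COLOR_RGB2GRAY);ff=g.copy();mk=np.zeros((482,642),np.uint8)
    cv2.floodFill(ff,mk,seed,0,8,8,cv2.FLOODFILL_FIXED_RANGE|255<<8|4);m=mk[1:-1,1:-1]
    m=cv2.morphologyEx(m,cv2.MORPH_CLOSE,np.ones((5,5)));c=max(cv2.findContours(m,cv2.RETR_EXTERNAL,cv2.CHAIN_APPROX_NONE)[0],key=cv2.contourArea)
    w=np.array([ray(n,*q,100)[:2] for q in c[:,0]],np.float32);print(n,"plate",cv2.minAreaRect(w))
    h=cv2.cvtColor(p,cv2.COLOR_RGB2HSV);u0,v0=amb
    s=p[v0-12:v0+12,u0-12:u0+12].astype(int);k=(s[...,0]-s[...,2])>25;v,u=np.nonzero(k);print(n,"amber",k.sum(),ray(n,u.mean()+u0-12,v.mean()+v0-12,100))
    k=g[v0-15:v0+15,u0-15:u0+15]<90;v,u=np.nonzero(k);print(n,"dark",k.sum(),ray(n,u.mean()+u0-15,v.mean()+v0-15,100))
E
```

```text
top spec ((569.0299682617188, -134.7810516357422), (310.8059997558594, 222.35536193847656), 7.377939224243164)
top plate ((484.8150939941406, -145.98037719726562), (96.7298355102539, 105.89990234375), 7.418874263763428)
top amber 18 [ 485.0714419  -146.76219198  100.        ]
top dark 197 [ 485.38202138 -146.62352415  100.        ]
side spec ((567.716064453125, -129.0029754638672), (310.73651123046875, 228.60049438476562), 7.441667556762695)
side plate ((486.73199462890625, -148.06344604492188), (98.03092193603516, 105.40900421142578), 7.36172342300415)
side amber 14 [ 486.8181732  -149.80195212  100.        ]
side dark 167 [ 487.20705101 -149.04799857  100.        ]
```

```bash
python3 - <<'E'
from h import *
from scipy.spatial.transform import Rotation as R
s=arm.read_state();print(R.from_quat(s['ee_rot']).as_matrix().round(3))
p=np.load("pics/top0p.npy");q=np.load("pics/side0p.npy")
a=cv2.resize(p[195:300,140:220],None,fx=5,fy=5);b=cv2.resize(q[370:480,195:330],None,fx=5,fy=5)
h=max(a.shape[0],b.shape[0]);
cv2.imwrite("pics/ta.png",a[:,:,::-1]);cv2.imwrite("pics/tb.png",b[:,:,::-1])
E
```

```text
[[-0.315 -0.001  0.949]
 [-0.949 -0.002 -0.315]
 [ 0.002 -1.     0.   ]]
```

View pics/ta.png

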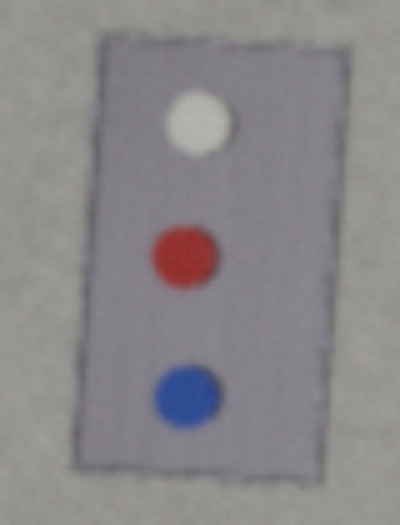

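View pics/tb.png

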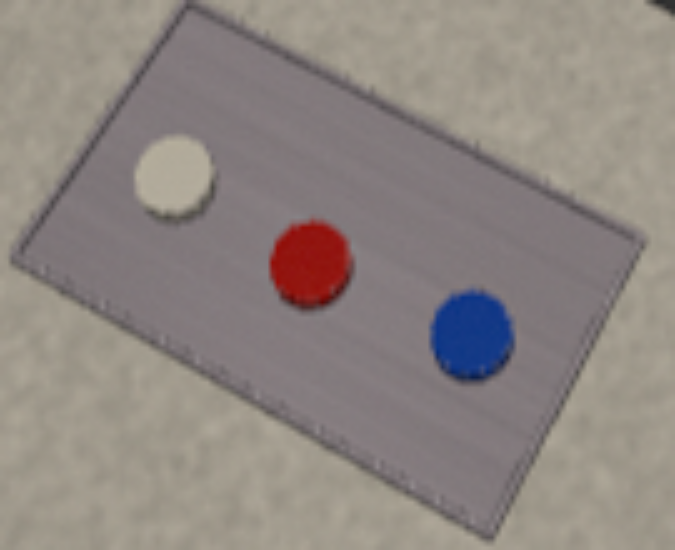

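```bash
python3 -m creep '[[[25,-31,0],[0,0,0.03],0.3],[[50,-61,0],[0,0,0.06],0.3],[[75,-92,0],[0,0,0.1],0.3],[[100,-122,-10],[0,0,0.14],0.3],[[125,-153,-20],[0,0,0.18],0.3],[[150,-183,-40],[0,0,0.22],0.3],[[175,-214,-60],[0,0,0.26],0.3],[[200,-245,-85],[0,0,0.29],0.3],[[225,-275,-110],[0,0,0.31],0.3],[[251,-306,-130],[0,0,0.322],0.3],[[251,-306,-150],[0,0,0.322],0.3],[[251,-306,-150],[0,0,0.322],0.3]]'; python3 - <<'E'
from bench import arm
s=arm.read_state();print({k:(s[k].round(3) if hasattr(s[k],'round') else s[k]) for k in ('clock','joints','position','contact_force','gripper_width')})
E
```

```text
clock: 1.1
position: [446.0, 281.7, 75.9]
ee_rot: [0.503, -0.501, 0.501, -0.495]
contact_force: [-0.4, -0.8, 0.0]
gripper_width: 55.6
{'clock': 1.1, 'joints': array([ 0.87 ,  0.397, -0.421, -0.002, -0.764,  0.698]), 'position': array([446.007, 281.727,  75.902]), 'contact_force': array([-0.43 , -0.829,  0.02 ]), 'gripper_width': 55.580823706619796}
```

```bash
python3 -m creep '[[[0,0,0],[0,0,0],0.3],[[0,0,0],[0,0,0],0.3]]'
```

```text
clock: 1.27
position: [447.9, 288.1, 81.9]
ee_rot: [-0.5, 0.499, -0.499, 0.501]
contact_force: [0.9, 0.5, 0.2]
gripper_width: 55.3
```

```bash
python3 -m creep '[[[0,-1,-30],[0,0,0],0.3],[[0,-1,-55],[0,0,0],0.3],[[0,-1,-70],[0,0,0],0.3],[[0,-1,-76],[0,0,0],0.3],[[0,-1,-76],[0,0,0],0.3],[[0,-1,-76],[0,0,0],0.3]]'; python3 - <<'E'
from h import *
p,d=arm.get_image("side");cv2.imwrite("pics/s1.png",cv2.resize(p[340:480,180:380],None,fx=4,fy=4)[:,:,::-1]);print(arm.read_state()['position'])
E
```

```text
clock: 1.77
position: [447.9, 287.9, 6.6]
ee_rot: [-0.5, 0.499, -0.499, 0.502]
contact_force: [2.3, 0.4, 0.8]
gripper_width: 55.6
[448.14795978 287.90131955   6.9421121 ]
```

View pics/s1.png

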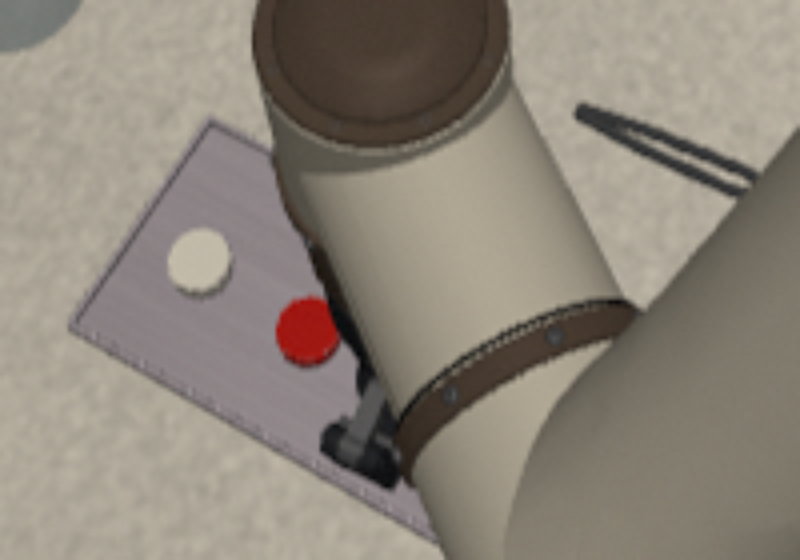

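```bash
python3 -m creep '[[[-0.5,-1.3,-2],[0,0,0],0.3],[[-0.5,-1.3,-2],[0,0,0],-0.1],[[-0.5,-1.3,-2],[0,0,0],-1],[[-0.5,-1.3,-2],[0,0,0],-1],[[-0.5,-1.3,-2],[0,0,0],-1],[[-0.5,-1.3,-2],[0,0,0],-1],[[-0.5,-1.3,-2],[0,0,0],-1],[[-0.5,-1.3,-2],[0,0,0],-1]]'
```

```text
clock: 2.48
position: [447.3, 285.4, 4.4]
ee_rot: [-0.5, 0.499, -0.499, 0.501]
contact_force: [-1.4, 0.1, 5.0]
gripper_width: 27.5
```

```bash
python3 -m creep '[[[0,0,4],[0,0,0],-1],[[0,0,12],[0,0,0],-1],[[0,0,35],[0,0,0],-1],[[0,0,70],[0,0,0],-1],[[0,0,105],[0,0,0],-1],[[0,0,140],[0,0,0],-1],[[0,0,175],[0,0,0],-1],[[0,0,200],[0,0,0],-1],[[0,0,200],[0,0,0],-1],[[0,0,200],[0,0,0],-1]]';  python3 - <<'E'
from h import *
p,d=arm.get_image("side");cv2.imwrite("pics/s2.png",p[:,:,::-1]);s=arm.read_state();print(s['position'],s['contact_force'],proj("side",s['position']),s['gripper_width'])
E
```

```text
clock: 3.32
position: [447.3, 285.4, 205.6]
ee_rot: [-0.499, 0.5, -0.499, 0.502]
contact_force: [-0.4, -0.2, -1.0]
gripper_width: 26.8
[446.53686546 284.69109916 203.72279514] [ 0.4304447  -0.58462872 -1.54498173] [283.4944877  394.08656058] 26.873508915225358
```

View pics/s2.png

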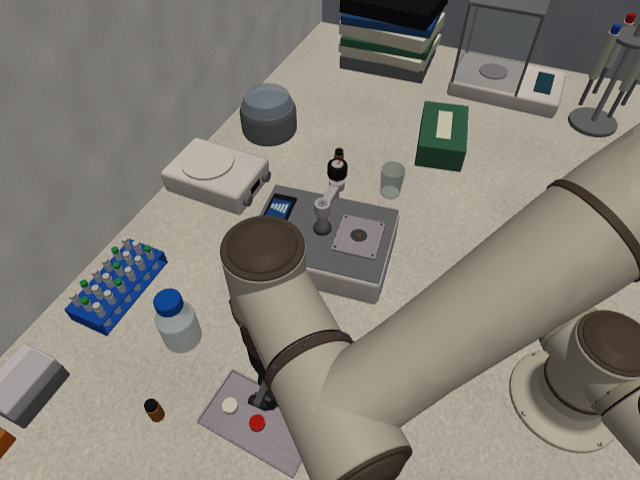

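```bash
python3 -m creep '[[[4,-25,0],[0,0,0],-1],[[7,-64,0],[0,0,0],-1],[[11,-104,0],[0,0,0],-1],[[14,-144,0],[0,0,0],-1],[[18,-184,0],[0,0,0],-1],[[21,-224,0],[0,0,0],-1],[[25,-264,0],[0,0,0],-1],[[28,-304,0],[0,0,0],-1],[[32,-344,0],[0,0,0],-1],[[35,-384,0],[0,0,0],-1],[[38,-415,0],[0,0,0],-1],[[39,-432,0],[0,0,0],-1]]'; python3 -m creep '[[[0,0,-15],[0,0,0],-1],[[0,0,-30],[0,0,0],-1],[[0,0,-30],[0,0,0],-1],[[0,0,-30],[0,0,0],-1]]';  python3 - <<'E'
from h import *
p,d=arm.get_image("side");cv2.imwrite("pics/s3.png",p[:,:,::-1]);
p,d=arm.get_image("top");cv2.imwrite("pics/t3.png",p[:,:,::-1]);s=arm.read_state();print(s['position'],s['contact_force'],s['joints'],s['gripper_width'])
E
```

```text
clock: 4.37
position: [484.7, -150.0, 201.4]
ee_rot: [-0.501, 0.501, -0.499, 0.499]
contact_force: [0.3, -0.4, -0.8]
gripper_width: 27.2
clock: 4.7
position: [484.6, -147.2, 171.6]
ee_rot: [0.502, -0.501, 0.498, -0.499]
contact_force: [0.5, -0.4, -0.4]
gripper_width: 27.1
[ 486.11202968 -146.88010951  173.40207513] [-0.723815   -0.58678696 -0.28137625] [ 2.69081864e-02  2.39573518e-01 -3.60870556e-01  4.30484054e-04
 -9.70753923e-01  1.54653175e+00] 27.113165930547027
```

View pics/s3.png

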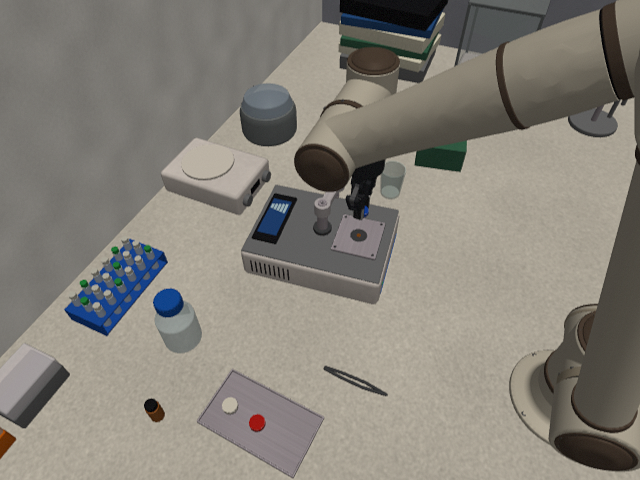

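View pics/t3.png

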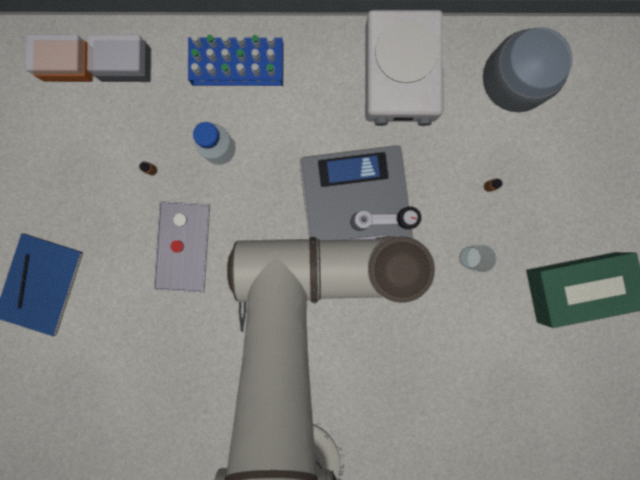

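```bash
python3 - <<'E'
from h import *
p=cv2.imread("pics/s3.png");cv2.imwrite("pics/s3z.png",cv2.resize(p[140:270,310:430],None,fx=5,fy=5,interpolation=cv2.INTER_CUBIC)[:600])
b=p.astype(int);m=((b[...,0]-b[...,2])>60);m[:160]=0;m[270:]=0;m[:,:330]=0;m[:,420:]=0;v,u=np.nonzero(m);print(len(u),u.min(),u.max(),v.min(),v.max(),u.mean(),v.mean())
for z in (165,170,175,180): print(z,proj("side",[486,-147,z]),proj("side",[486,-132,z]))
E
```

```text
32 364 392 206 263 367.0625 213.03125
165 [360.14022911 215.79215236] [357.57644171 220.50192049]
170 [360.28217223 214.18254811] [357.71005982 218.89595628]
175 [360.42516778 212.56100942] [357.84467722 217.27798138]
180 [360.56922753 210.92740308] [357.98030519 215.64786053]
```

View pics/s3z.png

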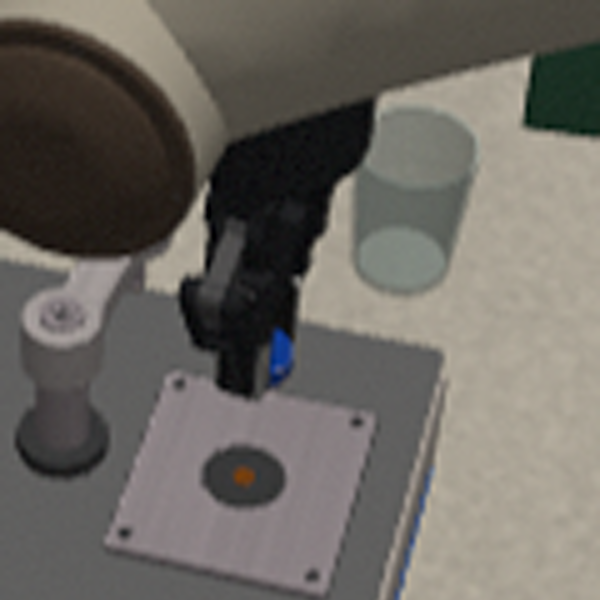

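```bash
python3 -m creep '[[[0,0,0],[0,0,-0.12],-1],[[0,0,0],[0,0,-0.24],-1],[[0,0,0],[0,0,-0.36],-1],[[0,0,0],[0,0,-0.48],-1],[[0,0,0],[0,0,-0.6],-1],[[0,0,0],[0,0,-0.72],-1],[[0,0,0],[0,0,-0.84],-1],[[0,0,0],[0,0,-0.96],-1],[[0,0,0],[0,0,-1.08],-1],[[0,0,0],[0,0,-1.2],-1],[[0,0,0],[0,0,-1.2],-1],[[0,0,0],[0,0,-1.2],-1]]';  python3 - <<'E'
from h import *
p,d=arm.get_image("side");cv2.imwrite("pics/s4z.png",cv2.resize(p[150:260,310:430],None,fx=5,fy=5,interpolation=cv2.INTER_CUBIC)[:600,:,::-1])
E
```

```text
clock: 5.8
position: [486.3, -146.7, 174.0]
ee_rot: [0.132, -0.694, 0.695, -0.133]
contact_force: [0.2, -0.4, -0.8]
gripper_width: 27.2
```

View pics/s4z.png

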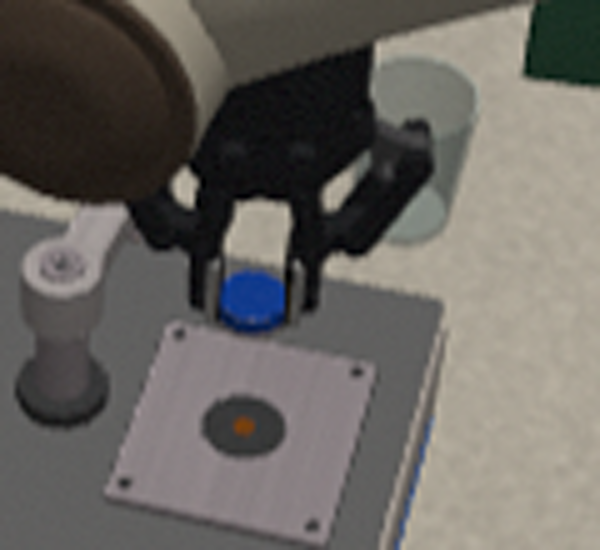

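```bash
python3 - <<'E'
from h import *
p,d=arm.get_image("side");C=cloud("side",d)
b=p.astype(int);m=((b[...,2]-b[...,0])>50);m[:195]=0;m[220:]=0;m[:,:345]=0;m[:,:][:,378:]=0
v,u=np.nonzero(m);print(len(u),u.min(),u.max(),v.min(),v.max(),u.mean(),v.mean(),np.median(C[m],0))
top=m&(b[...,2]>110) 
print(np.bincount(v)[195:],[ (k,round(b[...,2][v[v==k][0],u[v==k]].mean())) for k in range(v.min(),v.max()+1)])
k=m&(C[...,2]>183)
for cx,cy in((486,-147),(486,-149),(484,-147)):
    t=np.linspace(0,2*np.pi,60);q=np.array([proj("side",[cx+15*np.cos(a),cy+15*np.sin(a),185]) for a in t]);r=np.array([proj("side",[cx+15*np.cos(a),cy+15*np.sin(a),173]) for a in t])
    print(cx,cy,q.min(0),q.max(0),r.max(0),q.mean(0))
print([C[int(y),int(x)].round(1) for x,y in ((360,206),(360,209),(361,211))])
E
```

```text
130 354 366 204 215 360.0692307692308 209.6076923076923 [ 486.94005665 -145.27607321  184.28651734]
[ 0  0  0  0  0  0  0  0  0  4  9 12 13 13 13 13 13 12 12  9  7] [(204, 124), (205, 138), (206, 134), (207, 136), (208, 136), (209, 137), (210, 139), (211, 136), (212, 133), (213, 111), (214, 87), (215, 73)]
486 -147 [353.58351587 204.20402649] [367.8648765  214.45628323] [367.45449665 218.37729784] [360.60676323 209.27125578]
486 -149 [353.93456051 203.59210153] [368.19982686 213.8205109 ] [367.78694178 217.74269574] [360.94980023 208.64758235]
484 -147 [354.4683116  204.47712593] [368.75879413 214.74059369] [368.34023006 218.66128829] [361.49580208 209.54987786]
[array([ 490.5, -154.1,  186.4]), array([ 487.8, -147.4,  184.7]), array([ 484. , -143.8,  183.7])]
```

```bash
python3 -m creep '[[[0.3,-1,-20],[0,0,0],-1],[[0.3,-1,-40],[0,0,0],-1],[[0.3,-1,-55],[0,0,0],-1],[[0.3,-1,-65],[0,0,0],-1],[[0.3,-1,-69],[0,0,0],-1],[[0.3,-1,-69],[0,0,0],-1],[[0.3,-1,-69],[0,0,0],-1]]';  python3 - <<'E'
from h import *
p,d=arm.get_image("side");C=cloud("side",d);cv2.imwrite("pics/s5z.png",cv2.resize(p[170:280,310:430],None,fx=5,fy=5,interpolation=cv2.INTER_CUBIC)[:600,:,::-1])
b=p.astype(int);m=((b[...,2]-b[...,0])>50);m[:200]=0;m[270:]=0;m[:,:340]=0;m[:,:][:,378:]=0
v,u=np.nonzero(m);print(len(u),u.min(),u.max(),v.min(),v.max(),np.median(C[m],0));print([(k,u[v==k].min(),u[v==k].max(),round(b[...,2][k,u[v==k]].mean())) for k in range(v.min(),v.max()+1)])
for cx,cy in((487,-149.3),(486,-147.5)):
  for z in (114,116):
    t=np.linspace(0,2*np.pi,60);q=np.array([proj("side",[cx+15*np.cos(a),cy+15*np.sin(a),z]) for a in t]);print(cx,cy,z,q.min(0),q.max(0))
E
```

```text
clock: 6.48
position: [486.9, -148.1, 104.9]
ee_rot: [0.131, -0.695, 0.695, -0.132]
contact_force: [0.3, -0.7, 0.3]
gripper_width: 27.0
113 353 364 226 236 [ 486.97350206 -147.66301591  115.77652533]
[(226, np.int64(355), np.int64(361), 138), (227, np.int64(353), np.int64(363), 139), (228, np.int64(353), np.int64(364), 137), (229, np.int64(353), np.int64(364), 138), (230, np.int64(353), np.int64(364), 138), (231, np.int64(353), np.int64(364), 138), (232, np.int64(353), np.int64(364), 137), (233, np.int64(354), np.int64(364), 132), (234, np.int64(353), np.int64(363), 117), (235, np.int64(354), np.int64(361), 104), (236, np.int64(355), np.int64(361), 76)]
487 -149.3 114 [351.94512511 225.70010324] [365.48415583 235.81304474]
487 -149.3 116 [351.98800305 225.10144098] [365.54630044 235.21779363]
486 -147.5 114 [352.0625395  226.38019912] [365.61872136 236.51853694]
486 -147.5 116 [352.1056381  225.78174757] [365.68113552 235.92354118]
```

View pics/s5z.png

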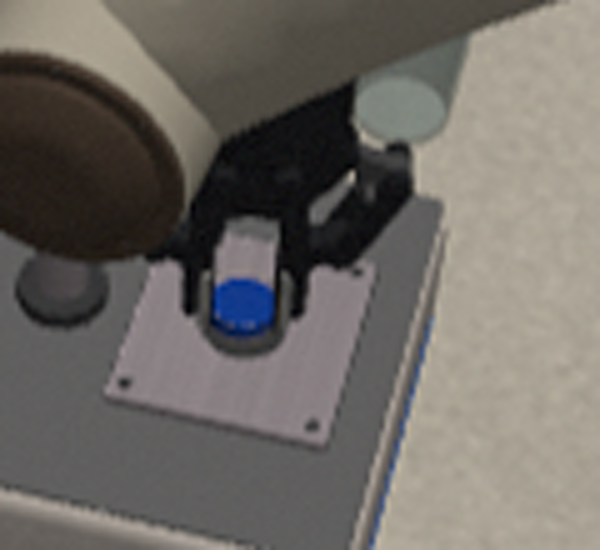

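```bash
python3 -m creep '[[[0,0,-1],[0,0,0],-1],[[0,0,-2],[0,0,0],-1],[[0,0,-3],[0,0,0],-1],[[0,0,-3],[0,0,0],-1]]';python3 -m creep '[[[0,0,-0.5],[0,0,0],-1],[[0,0,-0.5],[0,0,0],-1]]';python3 -m creep '[[[0,0,-0.3],[0,0,0],-1],[[0,0,-0.3],[0,0,0],-1]]'
```

```text
clock: 6.87
position: [486.4, -148.0, 101.5]
ee_rot: [0.131, -0.695, 0.695, -0.131]
contact_force: [0.6, -0.1, -1.3]
gripper_width: 26.7
clock: 7.03
position: [486.4, -148.0, 101.4]
ee_rot: [0.131, -0.695, 0.695, -0.131]
contact_force: [-1.2, 1.2, 4.5]
gripper_width: 26.8
clock: 7.2
position: [486.4, -148.0, 101.4]
ee_rot: [0.131, -0.695, 0.695, -0.131]
contact_force: [-2.2, 1.1, 6.7]
gripper_width: 27.2
```

```bash
python3 -m creep '[[[0,0,0.3],[0,0,0],-0.3],[[0,0,0.5],[0,0,0],-0.2],[[0,0,0.5],[0,0,0],-0.1],[[0,0,0.5],[0,0,0],0],[[0,0,0.5],[0,0,0],0.2],[[0,0,0.5],[0,0,0],0.2],[[0,0,15],[0,0,0],0.2],[[0,0,50],[0,0,0],0.2],[[0,0,90],[0,0,0],0.2],[[0,0,120],[0,0,0],0.2],[[0,0,130],[0,0,0],0.2]]'
```

```text
clock: 8.12
position: [488.8, -148.5, 236.0]
ee_rot: [0.128, -0.694, 0.696, -0.135]
contact_force: [-0.1, -0.1, 0.2]
gripper_width: 51.2
```

```bash
python3 -m creep '[[[5,-5,15],[0,0,0.12],0.45],[[15,-12,25],[0,0,0.24],0.45],[[30,-25,30],[0,0,0.36],0.45],[[50,-40,30],[0,0,0.48],0.45],[[65,-55,30],[0,0,0.6],0.45],[[75,-65,30],[0,0,0.72],0.45],[[84,-71,30],[0,0,0.84],0.45],[[84,-71,30],[0,0,0.96],0.45],[[84,-71,30],[0,0,1.08],0.45],[[84,-71,30],[0,0,1.2],0.45],[[84,-71,30],[0,0,1.2],0.45]]';python3 -m creep '[[[0,0,0],[0,0,0.12],0.45],[[0,0,0],[0,0,0.24],0.45],[[0,0,0],[0,0,0.36],0.45],[[0,0,0],[0,0,0.48],0.45],[[0,0,0],[0,0,0.6],0.45],[[0,0,0],[0,0,0.72],0.45],[[0,0,0],[0,0,0.84],0.45],[[0,0,0],[0,0,0.96],0.45],[[0,0,0],[0,0,1.08],0.45],[[0,0,0],[0,0,1.2],0.45],[[0,0,0],[0,0,1.2],0.45]]'; python3 - <<'E'
from h import *
s=arm.read_state();print(s['joints'],s['position'])
for n in("side","top"):
    p,d=arm.get_image(n);np.save(f"pics/{n}6p.npy",p);np.save(f"pics/{n}6d.npy",d);cv2.imwrite(f"pics/{n}6.png",p[:,:,::-1])
p=np.load("pics/side6p.npy");cv2.imwrite("pics/s6z.png",cv2.resize(p[150:270,290:430],None,fx=5,fy=5,interpolation=cv2.INTER_CUBIC)[:,:,::-1])
C=cloud("side",np.load("pics/side6d.npy"))
b=p.astype(int);m=((b[...,2]-b[...,0])>50);m[:210]=0;m[270:]=0;m[:,:335]=0;m[:,:][:,380:]=0
v,u=np.nonzero(m);print(len(u),u.min(),u.max(),v.min(),v.max(),np.median(C[m],0));print([(k,u[v==k].min(),u[v==k].max(),round(b[...,2][k,u[v==k]].mean())) for k in range(v.min(),v.max()+1)])
for cx,cy in((487,-149.3),):
    t=np.linspace(0,2*np.pi,60);q=np.array([proj("side",[cx+15*np.cos(a),cy+15*np.sin(a),112]) for a in t]);print(cx,cy,q.min(0),q.max(0))
E
```

```text
clock: 9.03
position: [570.0, -219.0, 259.5]
ee_rot: [0.501, -0.5, 0.499, -0.501]
contact_force: [0.8, -0.8, -0.2]
gripper_width: 61.9
clock: 9.95
position: [570.1, -218.9, 260.0]
ee_rot: [-0.695, 0.13, -0.13, 0.695]
contact_force: [-0.3, -0.2, -0.1]
gripper_width: 61.7
[-1.01927741e-01  3.42946016e-01  1.75374343e-02 -2.05962001e-04
 -1.24615525e+00  2.87407714e+00] [ 570.06707022 -218.88300565  260.02596502]
123 352 364 227 237 [ 488.02947796 -146.84790458  111.98367628]
[(227, np.int64(355), np.int64(361), 136), (228, np.int64(353), np.int64(363), 136), (229, np.int64(352), np.int64(364), 136), (230, np.int64(352), np.int64(364), 136), (231, np.int64(352), np.int64(364), 136), (232, np.int64(352), np.int64(364), 136), (233, np.int64(352), np.int64(364), 133), (234, np.int64(352), np.int64(364), 126), (235, np.int64(353), np.int64(363), 120), (236, np.int64(354), np.int64(363), 94), (237, np.int64(355), np.int64(361), 74)]
487 -149.3 [351.90236844 226.29708713] [365.42218716 236.40659627]
```

View pics/s6z.png

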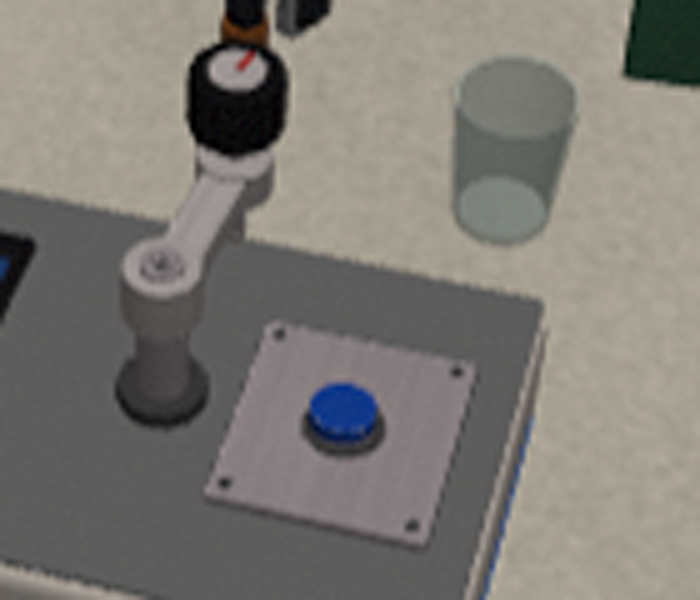

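View pics/top6.png

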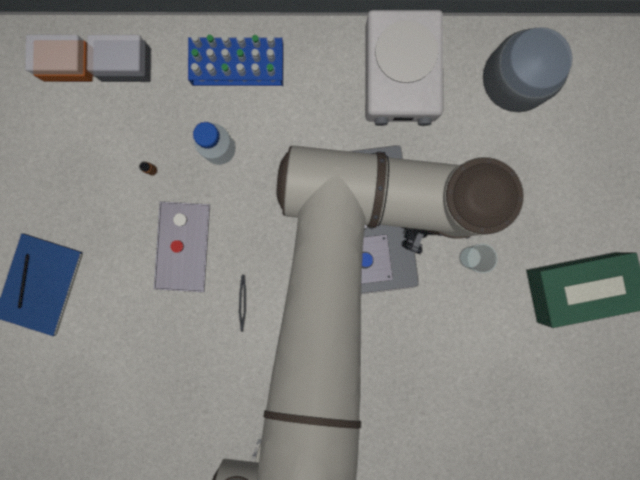

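```bash
python3 - <<'E'
from h import *
def ell(g,x0,y0,w,h,thr,f=8,big=True):
    s=cv2.resize(g[y0:y0+h,x0:x0+w].astype(np.float32),None,fx=f,fy=f,interpolation=cv2.INTER_CUBIC)
    m=(s>thr).astype(np.uint8);cs=cv2.findContours(m,cv2.RETR_EXTERNAL,cv2.CHAIN_APPROX_NONE)[0];c=max(cs,key=cv2.contourArea)
    (a,b),ax,an=cv2.fitEllipse(c);return ((a+.5)/f-.5+x0,(b+.5)/f-.5+y0),(ax[0]/f,ax[1]/f),an
p0=np.load("pics/side0p.npy").astype(int);p6=np.load("pics/side6p.npy").astype(int)
for thr in(110,120,130):
    e=ell(255-p0.mean(2),340,220,38,34,255-thr);print("ring",thr,e,ray("side",*e[0],100)[:2])
e=ell(p0[...,0]-p0[...,2],350,228,20,18,25);print("amber",e,ray("side",*e[0],100)[:2])
bl=p6[...,2]-p6[...,0]
for thr in(40,60,75,85):
    e=ell(bl,340,215,38,30,thr);print("disc",thr,e,ray("side",*e[0],112)[:2])
print(bl[222:240,358]);print(bl[231,348:370]); print(p6[222:242,358])
# fit top ellipse using upper/side extents: half-max positions
t0=np.load("pics/top0p.npy").astype(int)
e=ell(255-t0.mean(2),345,242,40,36,255-105);print("top ring",e,ray("top",*e[0],100)[:2])
t6=np.load("pics/top6p.npy").astype(int);bl=t6[...,2]-t6[...,0]
print(bl[253:269,356:376])
E
```

```text
ring 110 ((358.2434959411621, 234.9119234085083), (13.490140914916992, 17.44025993347168), 95.86216735839844) [ 487.12866233 -149.01893392]
ring 120 ((358.24308586120605, 234.92214965820312), (14.214628219604492, 17.88831901550293), 96.08778381347656) [ 487.1184391  -148.99020975]
ring 130 ((358.47126960754395, 236.4391212463379), (39.88983154296875, 45.18685531616211), 90.3526611328125) [ 485.01709223 -145.00481706]
amber ((358.3161382675171, 234.78604793548584), (4.060133934020996, 4.475411891937256), 100.5079116821289) [ 487.11637175 -149.43449077]
disc 40 ((358.0244312286377, 231.93574905395508), (11.859286308288574, 13.652356147766113), 91.98275756835938) [ 487.596002   -146.98948257]
disc 60 ((358.14952087402344, 231.6877613067627), (10.957115173339844, 13.054251670837402), 99.23882293701172) [ 487.6101119  -147.78782062]
disc 75 ((358.2086353302002, 231.49285316467285), (10.159515380859375, 12.778465270996094), 101.37905883789062) [ 487.70063393 -148.38020975]
disc 85 ((358.2146873474121, 231.29795455932617), (9.445313453674316, 12.677077293395996), 99.77328491210938) [ 487.89
[... 1287 characters left out ...]
  57  17
    7   6]
 [ -7  -8  -7  -8  -3  16  62  95 103 106 104 102 102 104 101  91  54  14
    6   5]
 [ -7  -6  -7  -6  -3  19  67  97 105 105 107 104 106 105 101  85  49  14
    5   7]
 [-10  -8  -8  -7  -2  24  70  98 106 106 104 104 106 101  98  73  32  10
    6   4]
 [ -9  -8  -7  -8   0  24  72 100 103 105 105 103 101  99  78  43  16   6
    5   5]
 [-10  -7  -9  -5  -1  17  59  86  94  98  96  95  93  75  45  15   9   6
    7   6]
 [ -8  -8  -7  -6  -7   6  27  48  63  72  65  63  53  34  14   8   5   7
    6   5]
 [ -8  -6  -7  -7  -6  -1   7  16  27  29  27  25  16  10   6   6   7   6
    7   7]
 [ -8  -8  -4  -6  -6   0   6  11   8   9   9   8   8   7   8   6   6   5
    6   6]]
```

```bash
python3 -m creep '[[[0.5,0,-20],[0,0,0],0.45],[[0.5,0,-40],[0,0,0],0.45],[[0.5,0,-58],[0,0,0],0.45],[[0.5,0,-68],[0,0,0],0.45],[[0.5,0,-73],[0,0,0],0.45],[[0.5,0,-73],[0,0,0],0.45],[[0.5,0,-73],[0,0,0],0.45]]'; python3 - <<'E'
from h import *
c=np.array([486.1,-148.]);a=np.deg2rad(7.4);P=c+85*np.array([np.cos(a),np.sin(a)]);print("post",P)
for k in range(0,13):
    # bridge angle
    b=1.5*np.pi-k/11*(np.pi/2-a)
    q=P+85*np.array([np.cos(b),np.sin(b)]);print(k,q.round(1),(q-[570.6,-219]).round(1))
E
```

```text
clock: 10.63
position: [571.3, -219.2, 188.2]
ee_rot: [0.695, -0.129, 0.13, -0.695]
contact_force: [-0.5, 0.4, 0.1]
gripper_width: 62.0
post [ 570.3920488  -137.05237429]
0 [ 570.4 -222.1] [-0.2 -3.1]
1 [ 559.3 -221.3] [-11.3  -2.3]
2 [ 548.4 -219.1] [-22.2  -0.1]
3 [ 537.8 -215.6] [-32.8   3.4]
4 [ 527.8 -210.6] [-42.8   8.4]
5 [ 518.6 -204.4] [-52.   14.6]
6 [ 510.2 -197.1] [-60.4  21.9]
7 [ 502.9 -188.7] [-67.7  30.3]
8 [ 496.7 -179.5] [-73.9  39.5]
9 [ 491.8 -169.5] [-78.8  49.5]
10 [ 488.3 -158.9] [-82.3  60.1]
11 [ 486.1 -148. ] [-84.5  71. ]
12 [ 485.4 -136.9] [-85.2  82.1]
```

```bash
python3 -m creep '[[[-4,-1,0],[0,0,0],0.2],[[-11,-2,0],[0,0,-0.1],0.2],[[-22,0,0],[0,0,-0.2],0.2],[[-33,3,0],[0,0,-0.3],0.2],[[-43,8,0],[0,0,-0.4],0.2],[[-52,15,0],[0,0,-0.5],0.2]]'; python3 -m creep '[[[-8.4,7,0],[0,0,-0.1],0.2],[[-15.7,15.5,0],[0,0,-0.2],0.2],[[-21.9,24.5,0],[0,0,-0.3],0.2],[[-26.8,34.5,0],[0,0,-0.4],0.2],[[-26.8,34.5,0],[0,0,-0.4],0.2]]'; python3 - <<'E'
from h import *
p,d=arm.get_image("side");cv2.imwrite("pics/s7z.png",cv2.resize(p[120:280,290:450],None,fx=3.7,fy=3.7)[:,:,::-1])
E
```

```text
clock: 11.13
position: [519.6, -206.5, 189.6]
ee_rot: [0.641, -0.297, 0.302, -0.64]
contact_force: [0.7, -12.8, -0.5]
gripper_width: 50.9
clock: 11.55
position: [490.9, -169.5, 189.0]
ee_rot: [-0.569, 0.419, -0.42, 0.569]
contact_force: [-0.0, 0.5, -0.1]
gripper_width: 51.2
```

View pics/s7z.png

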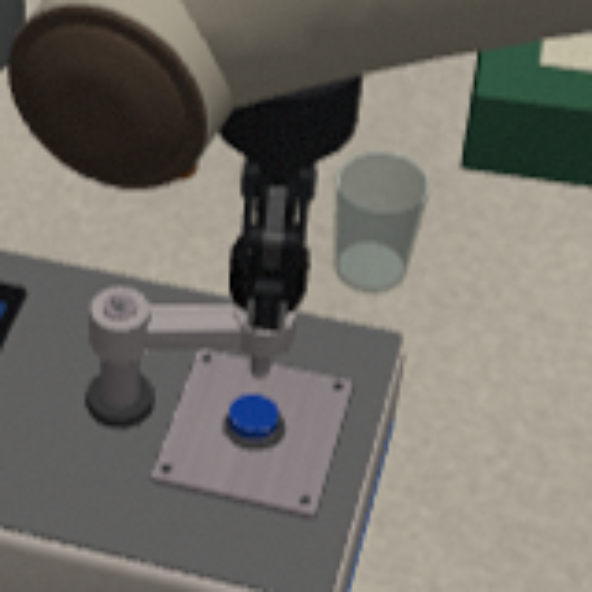

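```bash
python3 -m creep '[[[-2,6,0],[0,0,-0.05],0.2],[[-3.5,11,0],[0,0,-0.1],0.2],[[-4.5,16,0],[0,0,-0.15],0.2],[[-5.2,19,0],[0,0,-0.17],0.2],[[-5.5,21,0],[0,0,-0.17],0.2],[[-5.5,21,0],[0,0,-0.17],0.2]]';python3 -m creep '[[[-0.2,1,0],[0,0,0],0.2],[[-0.3,2,0],[0,0,0],0.2],[[-0.3,2,0],[0,0,0],0.2]]'
```

```text
clock: 12.1
position: [486.3, -149.3, 188.3]
ee_rot: [0.533, -0.465, 0.466, -0.532]
contact_force: [-1.5, -3.8, 0.8]
gripper_width: 51.0
clock: 12.35
position: [486.2, -147.2, 188.0]
ee_rot: [0.532, -0.465, 0.466, -0.532]
contact_force: [-2.3, -5.2, 2.5]
gripper_width: 51.4
```

```bash
python3 -m creep '[[[0,1,0],[0,0,0],0.2],[[0,1,0],[0,0,0],0.2]]';python3 -m creep '[[[0,1,0],[0,0,0],0.2],[[0,1,0],[0,0,0],0.2]]';python3 -m creep '[[[0,1,0],[0,0,0],0.2],[[0,1,0],[0,0,0],0.2]]'
```

```text
clock: 12.52
position: [486.3, -146.0, 187.9]
ee_rot: [0.532, -0.466, 0.466, -0.532]
contact_force: [-1.5, -3.6, 0.8]
gripper_width: 51.0
clock: 12.68
position: [486.3, -144.8, 187.8]
ee_rot: [0.532, -0.466, 0.466, -0.532]
contact_force: [-1.4, -3.9, 1.3]
gripper_width: 51.2
clock: 12.85
position: [486.3, -143.7, 187.6]
ee_rot: [0.532, -0.466, 0.466, -0.532]
contact_force: [-1.0, -4.6, 0.3]
gripper_width: 51.3
```

```bash
python3 -m creep '[[[0,1,0],[0,0,0],0.2],[[0,1,0],[0,0,0],0.2]]';python3 -m creep '[[[0,1,0],[0,0,0],0.2],[[0,1,0],[0,0,0],0.2]]'; python3 - <<'E'
from h import *
p,d=arm.get_image("side");cv2.imwrite("pics/s8z.png",cv2.resize(p[120:280,290:450],None,fx=3.7,fy=3.7)[:,:,::-1])
E
```

```text
clock: 13.02
position: [486.3, -142.6, 187.5]
ee_rot: [-0.532, 0.466, -0.466, 0.532]
contact_force: [-1.7, -3.5, 1.1]
gripper_width: 51.1
clock: 13.18
position: [486.2, -142.0, 187.6]
ee_rot: [0.532, -0.466, 0.466, -0.532]
contact_force: [-1.5, -6.7, 1.0]
gripper_width: 50.9
```

View pics/s8z.png

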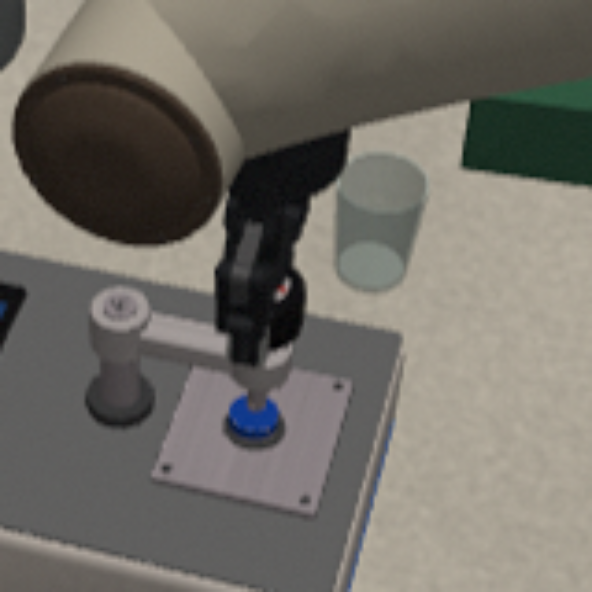

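```bash
python3 -m creep '[[[0,1,0],[0,0,0],0.2],[[0,1,0],[0,0,0],0.2]]';python3 -m creep '[[[0,1,0],[0,0,0],0.2],[[0,1,0],[0,0,0],0.2]]'
```

```text
clock: 13.4
position: [486.2, -141.7, 187.8]
ee_rot: [0.533, -0.465, 0.466, -0.531]
contact_force: [-1.9, -9.8, -0.2]
gripper_width: 51.2
clock: 13.57
position: [486.2, -141.4, 187.9]
ee_rot: [0.533, -0.465, 0.466, -0.531]
contact_force: [-2.3, -11.8, 0.0]
gripper_width: 51.2
```

```bash
python3 -m creep '[[[0,-4,0],[0,0,0],0.2],[[0.5,-7.5,0],[0,0,0],0.15],[[0.5,-7.5,0],[0,0,0],0.1],[[0.5,-7.5,0],[0,0,0],0.05],[[0.5,-7.5,0],[0,0,0],0],[[0.5,-7.5,0],[0,0,0],-0.1],[[0.5,-7.5,0],[0,0,0],-0.1]]'; python3 -c "
from bench import arm;s=arm.read_state();print(s['joints'],s['contact_force'],s['wrist_torque'])"
```

```text
clock: 14.15
position: [487.1, -146.4, 187.7]
ee_rot: [-0.532, 0.466, -0.466, 0.532]
contact_force: [0.4, 2.1, 1.0]
gripper_width: 42.8
[ 2.73071369e-02  2.25512202e-01 -3.39069246e-01 -7.48272989e-04
 -1.00501745e+00  1.67655736e+00] [0.39006874 2.11661302 0.9802321 ] [ 0.71484015 -0.06045151  0.04603851]
```

```bash
python3 -m creep '[[[0,0.7,0],[0,0,0],-0.5],[[0,0.7,0],[0,0,0],-1],[[0,0.7,0],[0,0,0],-1],[[0,0.7,0],[0,0,0],-1]]'; python3 -c "
from bench import arm;s=arm.read_state();print(s['joints'],s['contact_force'],s['wrist_torque'])"
```

```text
clock: 14.48
position: [487.1, -146.3, 187.7]
ee_rot: [-0.532, 0.466, -0.466, 0.532]
contact_force: [1.2, 0.7, 0.9]
gripper_width: 43.0
[ 2.79524853e-02  2.25315248e-01 -3.39633032e-01  6.38008383e-05
 -1.00477195e+00  1.67514789e+00] [1.21590256 0.66839942 0.88888204] [ 0.21150456 -0.35019384 -0.01458904]
```

```bash
cat > m.py <<'E'
from bench import arm
import numpy as np,sys
n=int(sys.argv[1]) if len(sys.argv)>1 else 4
L=[]
for i in range(n):
    s=arm.read_state();L.append(np.r_[s['joints'][0]+s['joints'][5],s['position'],s['contact_force'],s['wrist_torque']])
    if i<n-1: arm.get_image("side")
L=np.array(L);print(s['clock'],"yaw %.3f"%L[:,0].mean(),"pos",L[:,1:4].mean(0).round(1),"F",L[:,4:7].mean(0).round(2),"T",L[:,7:].mean(0).round(3),"sd",L[:,9].std().round(3))
E
python3 m.py 6; python3 -m creep '[[[0,0,-0.29],[0,0,-0.1],-1],[[0,0,-0.57],[0,0,-0.2],-1],[[0,0,-0.57],[0,0,-0.2],-1]]'; python3 m.py 6
```

```text
14.7333 yaw 1.703 pos [ 487.1 -146.3  187.7] F [1.74 0.89 1.31] T [ 0.262 -0.42  -0.02 ] sd 0.012
clock: 14.98
position: [487.0, -146.6, 187.2]
ee_rot: [0.483, -0.516, 0.517, -0.483]
contact_force: [1.4, -0.9, 1.2]
gripper_width: 42.3
15.2333 yaw 1.504 pos [ 487.  -146.6  187.2] F [ 1.95 -1.15  0.97] T [-0.334 -0.596  0.162] sd 0.027
```

```bash
for i in 1; do :; done; python3 -m creep '[[[0,0,-0.29],[0,0,-0.1],-1],[[0,0,-0.57],[0,0,-0.2],-1],[[0,0,-0.57],[0,0,-0.2],-1]]'; python3 m.py 5;  python3 -m creep '[[[0,0,-0.29],[0,0,-0.1],-1],[[0,0,-0.29],[0,0,-0.1],-1]]' >/dev/null; python3 m.py 4;  python3 -m creep '[[[0,0,-0.29],[0,0,-0.1],-1],[[0,0,-0.29],[0,0,-0.1],-1]]'>/dev/null; python3 m.py 4
```

```text
clock: 15.48
position: [486.9, -146.9, 186.6]
ee_rot: [0.429, -0.562, 0.563, -0.429]
contact_force: [2.2, -3.8, 1.7]
gripper_width: 42.6
15.6833 yaw 1.305 pos [ 486.9 -146.8  186.6] F [ 2.18 -3.78  1.56] T [-1.235 -0.701  0.197] sd 0.016
16.0 yaw 1.203 pos [ 486.8 -146.9  186.3] F [ 2.47 -5.17  1.8 ] T [-1.616 -0.719  0.188] sd 0.056
16.3167 yaw 1.103 pos [ 486.7 -147.1  186. ] F [ 2.16 -5.99  1.55] T [-1.813 -0.675  0.172] sd 0.026
```

```bash
python3 -m creep '[[[0,0,-0.29],[0,0,-0.1],-1],[[0,0,-0.29],[0,0,-0.1],-1]]' >/dev/null; python3 m.py 4;  python3 -m creep '[[[0,0,-0.29],[0,0,-0.1],-1],[[0,0,-0.29],[0,0,-0.1],-1]]' >/dev/null; python3 m.py 4;  python3 -m creep '[[[0,0,-0.29],[0,0,-0.1],-1],[[0,0,-0.29],[0,0,-0.1],-1]]'>/dev/null; python3 m.py 4; python3 - <<'E'
from h import *
p,d=arm.get_image("side");cv2.imwrite("pics/s9z.png",cv2.resize(p[170:270,310:410],None,fx=6,fy=6,interpolation=cv2.INTER_CUBIC)[:,:,::-1])
E
```

```text
16.6333 yaw 1.003 pos [ 486.6 -147.2  185.7] F [ 2.69 -6.82  1.1 ] T [-1.941 -0.62   0.186] sd 0.019
16.95 yaw 0.903 pos [ 486.5 -147.4  185.5] F [ 1.78 -6.71  1.24] T [-2.111 -0.565  0.185] sd 0.042
17.2667 yaw 0.803 pos [ 486.4 -147.5  185.2] F [ 1.3  -7.47  1.98] T [-2.241 -0.499  0.197] sd 0.006
```

View pics/s9z.png

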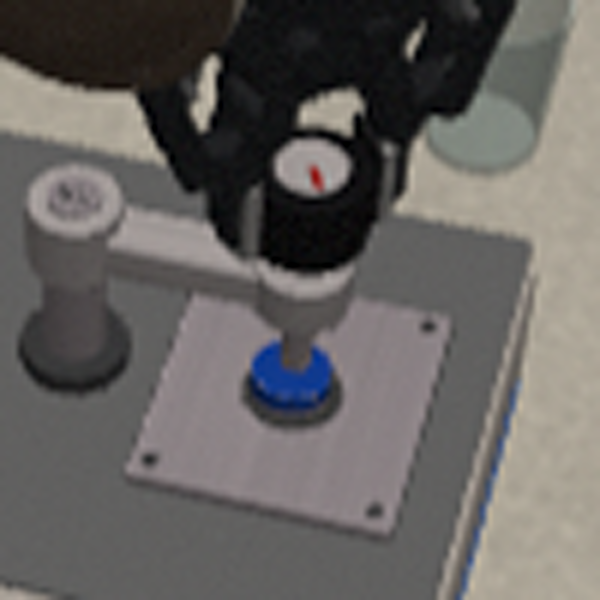

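```bash
python3 -m creep '[[[0,0,-0.29],[0,0,-0.1],-1],[[0,0,-0.29],[0,0,-0.1],-1]]' >/dev/null; python3 m.py 4;  python3 -m creep '[[[0,0,-0.29],[0,0,-0.1],-1],[[0,0,-0.29],[0,0,-0.1],-1]]' >/dev/null; python3 m.py 4;  python3 -m creep '[[[0,0,-0.29],[0,0,-0.1],-1],[[0,0,-0.29],[0,0,-0.1],-1]]'>/dev/null; python3 m.py 4
```

```text
17.6333 yaw 0.703 pos [ 486.2 -147.6  184.9] F [ 1.66 -7.74  2.13] T [-2.368 -0.439  0.182] sd 0.037
17.95 yaw 0.602 pos [ 486.1 -147.7  184.6] F [ 1.01 -8.2   2.13] T [-2.449 -0.354  0.204] sd 0.032
18.2667 yaw 0.502 pos [ 485.9 -147.8  184.3] F [ 1.12 -8.53  1.49] T [-2.53  -0.277  0.193] sd 0.015
```

```bash
python3 -m creep '[[[0,-1,-0.29],[0,0,-0.1],-1],[[0,-1,-0.29],[0,0,-0.1],-1]]' >/dev/null; python3 m.py 4;  python3 -m creep '[[[0,0,-0.29],[0,0,-0.1],-1],[[0,0,-0.29],[0,0,-0.1],-1]]' >/dev/null; python3 m.py 4;  python3 -m creep '[[[0,0,-0.29],[0,0,-0.1],-1],[[0,0,-0.29],[0,0,-0.1],-1]]'>/dev/null; python3 m.py 4
```

```text
18.5833 yaw 0.404 pos [ 485.8 -148.   183.8] F [ 0.95 -6.01  2.69] T [-1.793 -0.04   0.188] sd 0.015
18.9 yaw 0.305 pos [ 485.6 -148.1  183.5] F [-0.04 -6.71  2.79] T [-1.898  0.052  0.195] sd 0.034
19.2167 yaw 0.205 pos [ 485.4 -148.1  183.2] F [-0.69 -5.99  3.54] T [-1.917  0.145  0.198] sd 0.019
```

```bash
python3 -m creep '[[[0,0,-0.1],[0,0,-0.1],-1],[[0,0,-0.1],[0,0,-0.1],-1]]' >/dev/null; python3 m.py 4;  python3 -m creep '[[[0,0,-0.2],[0,0,-0.1],-1],[[0,0,-0.2],[0,0,-0.1],-1]]' >/dev/null; python3 m.py 4;  python3 -m creep '[[[0,0,-0.29],[0,0,-0.1],-1],[[0,0,-0.29],[0,0,-0.1],-1]]'>/dev/null; python3 m.py 4
```

```text
19.5333 yaw 0.105 pos [ 485.2 -148.1  183. ] F [-0.58 -6.26  2.73] T [-1.928  0.177  0.184] sd 0.016
19.85 yaw 0.005 pos [ 485.  -148.1  182.7] F [-0.99 -6.39  2.53] T [-1.98   0.245  0.192] sd 0.023
20.1667 yaw -0.096 pos [ 484.9 -148.1  182.4] F [-1.7  -6.73  2.83] T [-1.928  0.361  0.189] sd 0.022
```

```bash
python3 -m creep '[[[0,0,-0.25],[0,0,-0.1],-1],[[0,0,-0.25],[0,0,-0.1],-1]]' >/dev/null; python3 m.py 4;  python3 -m creep '[[[0,0,-0.25],[0,0,-0.1],-1],[[0,0,-0.25],[0,0,-0.1],-1]]' >/dev/null; python3 m.py 4;  python3 -m creep '[[[0,0,-0.25],[0,0,-0.1],-1],[[0,0,-0.25],[0,0,-0.1],-1]]'>/dev/null; python3 m.py 4
```

```text
20.4833 yaw -0.195 pos [ 484.7 -148.1  182.1] F [-1.61 -5.81  2.99] T [-1.89   0.434  0.204] sd 0.056
20.8 yaw -0.296 pos [ 484.5 -148.1  181.7] F [-1.71 -6.45  3.17] T [-1.82   0.532  0.17 ] sd 0.018
21.1167 yaw -0.395 pos [ 484.3 -148.   181.4] F [-2.32 -5.99  3.5 ] T [-1.773  0.606  0.188] sd 0.043
```

```bash
python3 -m creep '[[[-0.7,0,0],[0,0,-0.1],-1],[[-0.7,0,0],[0,0,-0.1],-1]]' >/dev/null; python3 m.py 4;  python3 -m creep '[[[0,0,-0.25],[0,0,-0.1],-1],[[0,0,-0.25],[0,0,-0.1],-1]]' >/dev/null; python3 m.py 4;  python3 -m creep '[[[0,0,-0.25],[0,0,-0.1],-1],[[0,0,-0.25],[0,0,-0.1],-1]]'>/dev/null; python3 m.py 4; python3 - <<'E'
from h import *
p,d=arm.get_image("side");cv2.imwrite("pics/s10z.png",cv2.resize(p[170:270,310:410],None,fx=6,fy=6,interpolation=cv2.INTER_CUBIC)[:,:,::-1])
E
```

```text
21.4333 yaw -0.495 pos [ 484.1 -147.9  181.4] F [-1.29 -6.01  2.04] T [-1.788  0.307  0.177] sd 0.037
21.75 yaw -0.595 pos [ 483.9 -147.8  181.1] F [-1.44 -5.44  2.26] T [-1.646  0.422  0.184] sd 0.038
22.0667 yaw -0.695 pos [ 483.8 -147.7  180.8] F [-1.64 -5.38  2.48] T [-1.541  0.496  0.19 ] sd 0.021
```

View pics/s10z.png

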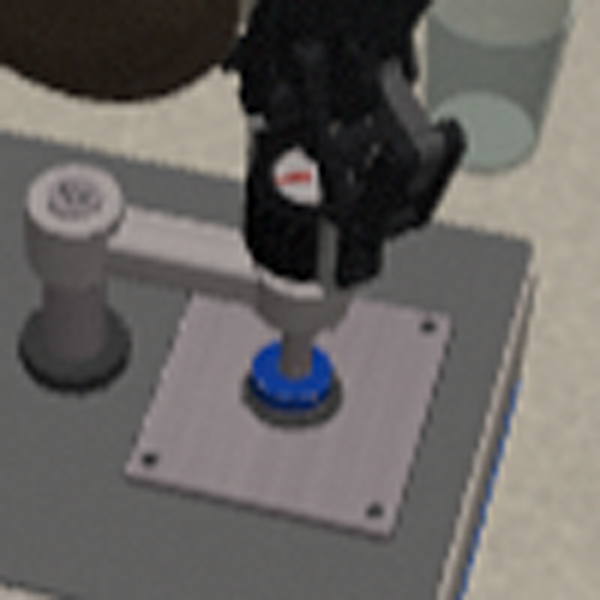

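```bash
python3 -m creep '[[[0,0,-0.25],[0,0,-0.1],-1],[[0,0,-0.25],[0,0,-0.1],-1]]' >/dev/null; python3 m.py 5;  python3 -m creep '[[[0,0,-0.25],[0,0,-0.1],-1],[[0,0,-0.25],[0,0,-0.1],-1]]' >/dev/null; python3 m.py 5;  python3 -m creep '[[[0,0,-0.25],[0,0,-0.1],-1],[[0,0,-0.25],[0,0,-0.1],-1]]'>/dev/null; python3 m.py 5
```

```text
22.4833 yaw -0.794 pos [ 483.6 -147.6  180.4] F [-2.37 -4.98  2.65] T [-1.451  0.722  0.168] sd 0.033
22.85 yaw -0.893 pos [ 483.5 -147.5  180.1] F [-3.26 -4.41  3.01] T [-1.29   0.931  0.176] sd 0.025
23.2167 yaw -0.993 pos [ 483.4 -147.3  179.9] F [-3.46 -3.3   3.67] T [-1.083  1.055  0.194] sd 0.021
```

```bash
python3 -m creep '[[[-0.8,0,0.1],[0,0,-0.1],-1],[[-0.8,0,0.1],[0,0,-0.1],-1]]' >/dev/null; python3 m.py 5;  python3 -m creep '[[[0,0,-0.25],[0,0,-0.1],-1],[[0,0,-0.25],[0,0,-0.1],-1]]' >/dev/null; python3 m.py 5;  python3 -m creep '[[[0,0,-0.25],[0,0,-0.1],-1],[[0,0,-0.25],[0,0,-0.1],-1]]'>/dev/null; python3 m.py 5
```

```text
23.5833 yaw -1.093 pos [ 483.4 -147.2  180. ] F [-4.14 -2.68  2.19] T [-0.897  1.139  0.242] sd 0.019
23.95 yaw -1.194 pos [ 483.3 -147.   179.8] F [-4.93 -2.89  3.07] T [-0.628  1.442  0.246] sd 0.024
24.3167 yaw -1.294 pos [ 483.3 -146.9  179.6] F [-5.69 -1.13  3.83] T [-0.371  1.531  0.278] sd 0.017
```

```bash
python3 -m creep '[[[-1,0.3,0.1],[0,0,-0.1],-1],[[-1,0.3,0.1],[0,0,-0.1],-1]]' >/dev/null; python3 m.py 5;  python3 -m creep '[[[-0.3,0,-0.25],[0,0,-0.1],-1],[[-0.3,0,-0.25],[0,0,-0.1],-1]]' >/dev/null; python3 m.py 5
```

```text
24.6833 yaw -1.393 pos [ 483.2 -146.7  179.8] F [-4.3  -1.15  1.86] T [-0.379  1.249  0.317] sd 0.035
25.05 yaw -1.494 pos [ 483.2 -146.6  179.7] F [-5.14  1.24  2.72] T [0.261 1.494 0.333] sd 0.024
```

```bash
python3 -m creep '[[[-0.3,0.8,-0.1],[0,0,-0.1],-1],[[-0.3,0.8,-0.1],[0,0,-0.1],-1]]' >/dev/null; python3 m.py 6; python3 - <<'E'
from h import *
p,d=arm.get_image("side");cv2.imwrite("pics/s11z.png",cv2.resize(p[170:270,310:410],None,fx=6,fy=6,interpolation=cv2.INTER_CUBIC)[:,:,::-1])
E
```

```text
25.4667 yaw -1.594 pos [ 483.2 -146.3  179.8] F [-4.64 -1.1   1.75] T [-0.364  1.396  0.383] sd 0.019
```

View pics/s11z.png

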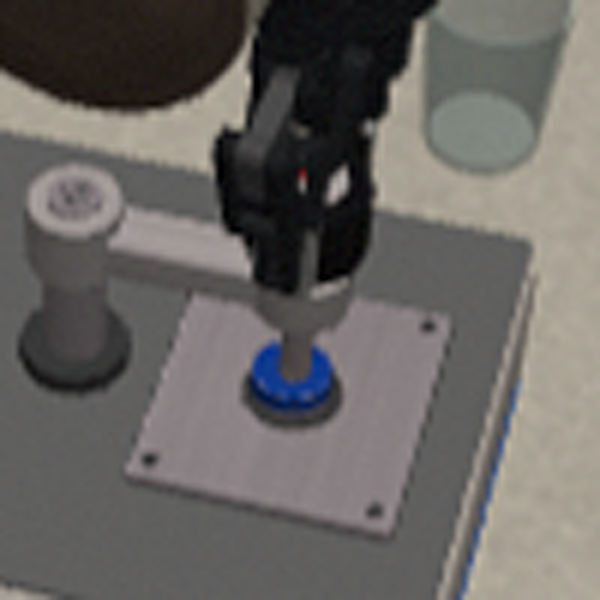

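```bash
python3 -m creep '[[[0,0,0],[0,0,0],-0.05],[[0,0,0],[0,0,0],0.05],[[0,0,0],[0,0,0],0.2],[[0,0,0],[0,0,0],0.4],[[0,0,0],[0,0,0],0.5],[[0,0,0],[0,0,0],0.5]]'; python3 -c "
from h import *
s=arm.read_state();print(s['joints'])
p,d=arm.get_image('side');cv2.imwrite('pics/s12z.png',cv2.resize(p[150:270,300:420],None,fx=5,fy=5)[:,:,::-1])"
```

```text
clock: 26.02
position: [484.3, -146.1, 180.1]
ee_rot: [0.507, 0.494, -0.493, -0.506]
contact_force: [-0.3, -0.5, 0.3]
gripper_width: 63.9
[ 2.84312058e-02  2.28351953e-01 -3.56866556e-01 -1.56690171e-04
 -9.83959035e-01 -1.62526309e+00]
```

View pics/s12z.png

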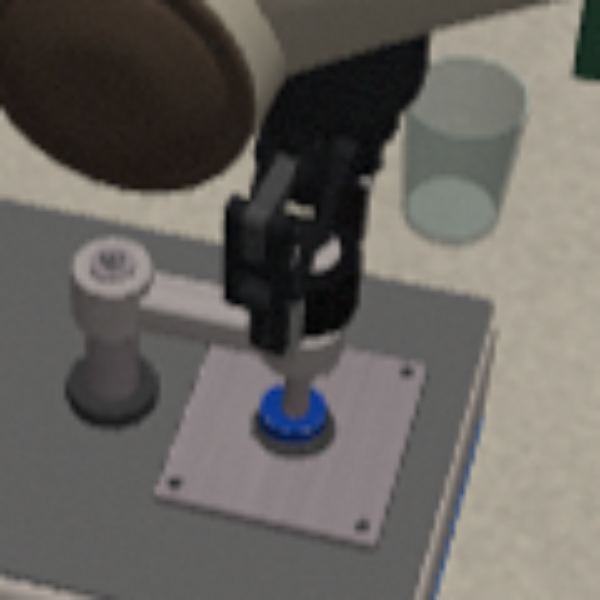

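```bash
python3 -m creep '[[[0,0,15],[0,0,0],0.5],[[0,0,35],[0,0,0],0.5],[[0,0,60],[0,0,0],0.5],[[0,0,90],[0,0,0],0.5],[[0,0,110],[0,0,0],0.5],[[0,30,110],[0,0,0],0.5],[[0,65,110],[0,0,0],0.5],[[0,105,110],[0,0,0],0.5],[[0,145,110],[0,0,0],0.5],[[0,185,110],[0,0,0],0.5],[[0,225,110],[0,0,0],0.5],[[0,260,110],[0,0,0],0.5]]'; python3 -m creep '[[[0,40,0],[0,0,0],0.5],[[0,80,0],[0,0,0],0.5],[[0,120,0],[0,0,0],0.5],[[0,160,0],[0,0,0],0.5],[[0,160,0],[0,0,0],0.5]]'; python3 - <<'E'
from h import *
for n in("side","top"):
    p,d=arm.get_image(n);np.save(f"pics/{n}13p.npy",p);np.save(f"pics/{n}13d.npy",d);cv2.imwrite(f"pics/{n}13.png",p[:,:,::-1])
    C=cloud(n,d);box=(C[...,0]>455)&(C[...,0]<520)&(C[...,1]>-180)&(C[...,1]<-115)&(C[...,2]>190)&(C[...,2]<230);print(n,box.sum(),np.median(C[box],0),C[box].min(0),C[box].max(0))
p=np.load("pics/side13p.npy");cv2.imwrite("pics/s13z.png",cv2.resize(p[150:270,300:420],None,fx=5,fy=5,interpolation=cv2.INTER_CUBIC)[:,:,::-1])
p=np.load("pics/top13p.npy");cv2.imwrite("pics/t13z.png",cv2.resize(p[180:300,310:430],None,fx=5,fy=5,interpolation=cv2.INTER_CUBIC)[:,:,::-1])
E
```

```text
clock: 27.07
position: [483.3, 116.2, 290.3]
ee_rot: [0.506, 0.494, -0.493, -0.506]
contact_force: [0.6, -0.2, -0.1]
gripper_width: 64.2
clock: 27.48
position: [483.7, 279.7, 289.0]
ee_rot: [-0.505, -0.495, 0.494, 0.505]
contact_force: [0.4, 0.1, -0.4]
gripper_width: 64.0
side 401 [ 483.89312357 -138.6262304   211.00177417] [ 463.76441061 -167.53026236  190.08841113] [ 507.66401166 -124.62760806  215.8161233 ]
top 421 [ 486.12933749 -145.25525504  212.10601879] [ 464.88900149 -169.16720116  192.13027145] [ 507.38881582 -124.87971104  216.24370192]
```

View pics/s13z.png

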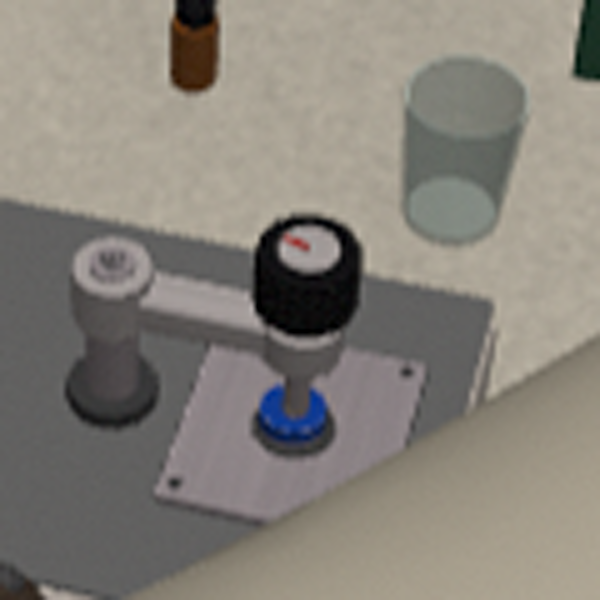

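View pics/t13z.png

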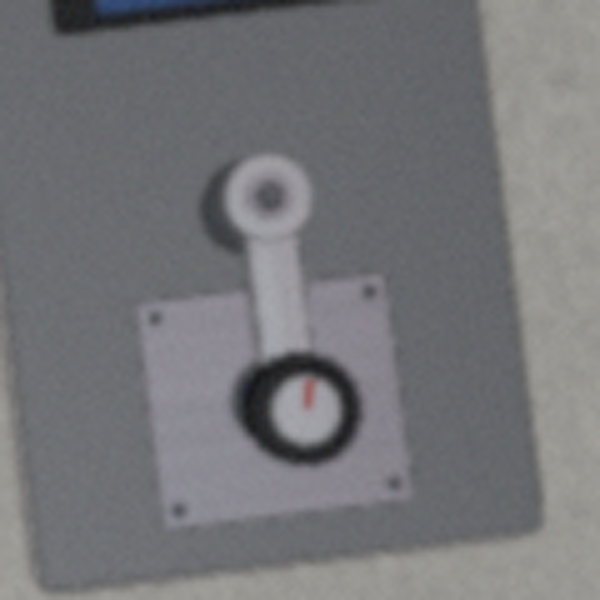

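View pics/top13.png

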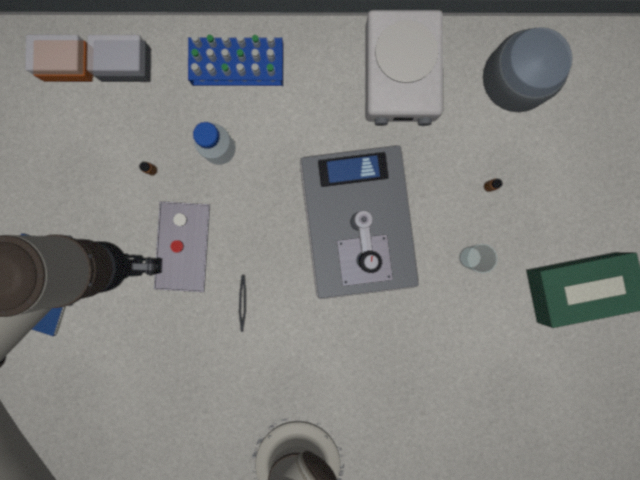

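```bash
python3 -c "
from bench import arm
s=arm.read_state();print(s['clock'],s['contact_force'],s['position']);print(arm.job_done())"
```

```text
27.5833 [ 0.49426853  0.15992702 -0.05210519] [483.27974575 275.43488946 289.23812929]
the job is handed in; nothing more can be done
None
```

The blue disc is on the crystal and clamped, and I handed the job in at 27.6 s with the gripper empty and clear. No verdict came back.

- **Disc:** It lies flat, about 0.6 mm off the crystal centre in the side picture. It touched down with about 7 N at the wrist.
- **Bridge:** I pushed it by the knob until the force rose from about 4 N to 12 N, which I took as the stop. The top camera then put the knob about 1 mm from being over the crystal.
- **Screw:** I turned it clockwise about 3.3 rad in one grip, following it down with at most about 4 N of vertical force. Torque stayed near 0.19 N m, then stepped to 0.24 when the tip met the disc. I went on by 0.50 to 0.60 rad of grip angle past that step, a little less at the stem because the rubber core winds up.
- **Final look:** The top view puts the knob top about 8.5 mm lower, against roughly 9.2 mm expected, so it should still be seated. In the pictures the other samples and glassware are where they were.

**Checks that disagreed:**
- The final torque rise was 0.195 N m against the 0.15 stated for 30°. Taken alone it would mean about 45°. I trusted the angle count, since sideways load may have added to the torque. Both readings are below 60°.
- The two cameras differ by about 2 mm on absolute position, so I checked the disc's centring within the side camera alone.

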